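# Lay three combs on the rests of their size

## Robot

A 6-joint arm with a two-finger parallel gripper is mounted at the origin on the work surface. World frame = base frame: x ahead of the robot, y to its left, z up, the work surface at z = 0. Lengths are in m, angles in degrees, forces in N, time in s.
With the tool pointing down it reaches from about 0.25 to 0.8 m from the base axis. Payload 3.9 kg.
Tool frame: the origin (TCP) lies on the front face of the gripper's body, between the roots of the fingers; the fingertips stand 73 mm ahead of it and the grasp point (between the pads) lies 54 mm ahead of it (tcp_to_tips is the z of the fingertips in the tool frame, in m); z points along the fingers, y is the line along which they close (so a half turn about z gives the same grasp; the last joint's range is limited). The gripper opens to 85 mm and grips with 20 to 120 N. Pads are 22 mm wide; open, the fingers measure 114 mm over their backs; the gripper's body (76 mm by 85 mm) begins 54 mm behind the grasp point. The pads swing forward as they close: fully open they stand 13 mm farther back than shut.
Start: joints at [66.921, 14.897, -7.913, 67.191, 0, 90], TCP at [0.206, 0.483, 0.304] pointing down, gripper open.
Joint ranges: [-159.42, 159.42], [-47.68, 98.78], [-73.54, 78.23], [-108.79, 121.32], [-90, 84.71], [-180, 180]. Speed limits (degrees/s): [147.25, 147.25, 180, 180, 180, 180].

## Interface

Orientations are given as [roll, pitch, yaw] about the fixed x, y, z axes, in that order (R = Rz(yaw) Ry(pitch) Rx(roll)).
In Python, from rig import observe, read_camera, camera_model, close_job, tcp_to_tips gives the robot as it stands.
- The arm moves only by the tool drive_tool, never from a script. Its argument "plan" is a list of rows, each an object of numbers: "tx", "ty", "tz": the shift along the world's x, y, z in m; "rx", "ry", "rz": the turn, a rotation vector about the world's x, y, z in rad; "fingers": the opening, from 0 (shut) to 1 (fully open). A call has 1 to 12 rows; each row is the pose to reach, as a shift and turn from the pose commanded when the call began; what a row does not reach only later rows make up. A row lasts 1/12 s, in which the tool goes at most 41.7 mm and 7.16 degrees, less where a joint would pass 70% of its speed; a pose out of reach is approached as far as the arm can. A call with a gripper value outside its range is refused whole. The fingers move at their own pace and stop on an object; "squeeze" is the grip in N (left out, the last holds). Time passes only in rows, so rows that repeat a pose let the fingers close. It gives the time, the measured TCP pose, the force, the opening and the grip force at its end, in the units of the state.
- observe(): the state, without advancing time (a new reading comes with each control period).
- read_camera(name): name is "scene" or "top" or "wrist"; returns the picture (400x640x3 uint8, blue, green, red); there is no depth.
- camera_model(name): a dict with "fx", "fy", "cx", "cy" (pixels), "T" (4x4, takes a point from camera to world coordinates); the wrist camera has in their place "T_tool_cam" (4x4, takes a point from camera to tool coordinates, whose origin is the TCP and whose axes are the flange's). Camera axes: x right, y up, looking along -z (the intrinsics and any distortion apply to the point x, -y, -z); pixel columns grow to the right and rows downward; lengths in m; the calibration is good to about 2 mm. A picture is of the moment at which its call begins: read the wrist's pose just before it. camera_model takes no time and is no camera call.
- close_job(): hands the job in; it is judged then, once.
The state is a dict: "clock": time; "joints": joint angles; "joint_vel": joint speeds; "tau": joint torques, N m; "position": TCP position; "eef_rot": TCP orientation; "force": force on the tool from outside, world axes, zero at the start; "wrist_torque": the same for the moment, N m; "width": finger opening in m; "grasp_force": force on a finger pad.
Only numpy, scipy, OpenCV 4.12 (cv2) and the standard library are available. Lean on these libraries where they do the work, as an engineer would, in place of code of your own. Each camera call takes 0.05 s, during which the arm holds its last target. There are 200 camera calls.

## Task

Put each of the three wooden combs away on the white ceramic rest of its own length: the short comb on the short rest, the middle one on the middle rest and the long one on the long rest. Each comb must lie flat on the bed between the two upturned ends, along the rest and centred on it, let go of and still. Leave the bowl, the nail brush and the nail clipper where they are.

Things in the scene. Friction and masses are not known exactly. Their poses are not given: they have to be found in the camera images.
- comb_short: the short comb of three: dark wooden comb with a row of teeth, lying flat, loose, 80 mm long (own x axis), 36 mm wide over spine and teeth (own y axis, teeth to -y), 12 mm thick, about 30 g. Solid to grip anywhere across its width. Origin at the centre of its underside, own z up
- comb_middle: the middle comb of three: dark wooden comb with a row of teeth, lying flat, loose, 120 mm long (own x axis), 36 mm wide over spine and teeth (own y axis, teeth to -y), 12 mm thick, about 42 g. Solid to grip anywhere across its width. Origin at the centre of its underside, own z up
- comb_long: the long comb of three: dark wooden comb with a row of teeth, lying flat, loose, 165 mm long (own x axis), 36 mm wide over spine and teeth (own y axis, teeth to -y), 12 mm thick, about 55 g. Solid to grip anywhere across its width. Origin at the centre of its underside, own z up
- rest_short: the short comb rest of three: low white ceramic slab, fixed, 116 mm long (own x), 56 mm wide (own y). Bed 8 mm above the board; a 6 mm thick lip at each short end rises to 14 mm above the board, 104 mm between the lips (the 80 mm comb has 12 mm to spare at each end); no lip on the long sides. Origin at the centre of its underside, at board height, own z up
- rest_middle: the middle comb rest of three: low white ceramic slab, fixed, 156 mm long (own x), 56 mm wide (own y). Bed 8 mm above the board; a 6 mm thick lip at each short end rises to 14 mm above the board, 144 mm between the lips (the 120 mm comb has 12 mm to spare at each end); no lip on the long sides. Origin at the centre of its underside, at board height, own z up
- rest_long: the long comb rest of three: low white ceramic slab, fixed, 201 mm long (own x), 56 mm wide (own y). Bed 8 mm above the board; a 6 mm thick lip at each short end rises to 14 mm above the board, 189 mm between the lips (the 165 mm comb has 12 mm to spare at each end); no lip on the long sides. Origin at the centre of its underside, at board height, own z up
- bowl: bystander: blue ceramic bowl, loose, 110 mm across the rim, 42 mm high; origin at the centre of its underside
- nail_brush: bystander: wooden-backed nail brush with pale bristles down, loose, 90 x 36 x 28 mm (own x, y, z), a plain block without comb teeth; origin at the centre of its underside
- clipper: bystander: steel nail clipper, loose, 80 x 14 x 16 mm (own x, y, z); origin at the centre of its underside
Mind the look-alikes: they are no part of the job. What is shaped like the comb_long but green or purple is not meant.

How it is judged:
By the outcome, as a careful person would: the job done as asked, in the order asked, and still so for the second after the job is handed in, with the robot touching nothing.
It also fails if it takes over 77 s, if anything falls off the work surface, if the arm or the gripper's body presses on something with over 40 N, if the wrist force passes 120 N, or if a joint passes its speed limit or range.

## Working session

There is one attempt and no reset: what is moved stays moved. The work goes in short steps, Python scripts to look and compute and a tool call to move; the robot and the scene stay as the last step left them, time stands still between calls to the robot, and variables do not carry over. Pictures are saved under pics/ and viewed, at most 14 in all, crops included, and the job is handed in when it is done.

Besides the shell and the picture viewer there is one more tool, called after ">>>" as name(argument=value, ...), one argument or row to a line, values as JSON. drive_tool: Moves the arm, as the interface text tells. Its arguments: {"type":"object","properties":{"plan":{"type":"array","items":{"type":"object","properties":{"tx":{"type":"number"},"ty":{"type":"number"},"tz":{"type":"number"},"rx":{"type":"number"},"ry":{"type":"number"},"rz":{"type":"number"},"fingers":{"type":"number"}}}},"squeeze":{"type":"number"}},"required":["plan"]}

```bash
mkdir -p pics
python3 - <<'E'
from rig import *
import cv2
s=observe();print(s)
for n in("top","scene"):
    cv2.imwrite(f"pics/{n}0.png",read_camera(n)); print(n,camera_model(n))
print(camera_model("wrist"),tcp_to_tips)
E
```

```text
{'clock': 0.0, 'joints': array([ 6.69208297e+01,  1.49373728e+01, -7.98672093e+00,  6.71884550e+01,
       -1.35089673e-03,  8.99985955e+01]), 'joint_vel': array([ 0.02199469,  0.04861513, -0.0331304 ,  0.02250958,  0.004682  ,
       -0.02328912]), 'tau': array([ 2.04969620e-03, -4.05675960e+01,  2.53922868e+01,  1.86169124e-02,
        2.95937825e-04, -1.36054453e-05]), 'position': array([0.20559772, 0.4824882 , 0.30304338]), 'eef_rot': array([-1.79887451e+02,  1.34813519e-03,  1.56922237e+02]), 'force': array([ 0.15160379, -0.59631304,  0.48631442]), 'wrist_torque': array([0.04924412, 0.02054799, 0.01300853]), 'grasp_force': 0.0, 'width': 0.08534733446631342}
top {'fx': 495.3159137433962, 'fy': 495.3159137433962, 'cx': 319.216832962558, 'cy': 203.40717581939356, 'T': array([[ 1.73158998e-02,  9.83815292e-01, -1.78346938e-01,
         2.79379422e-01],
       [-9.99842362e-01,  1.77384311e-02,  7.74723461e-04,
        -6.70383255e-03],
       [ 3.92577965e-03,  1.78305408e-01,  9.83967362e-01,
         1.51526875e+00],
       [ 0.00000000e+00,  0.00000000e+00,  0.00000000e+00,
         1.00000000e+00]])}
scene {'fx': 392.2134153308613, 'fy': 392.2134153308613, 'cx': 319.761756322031, 'cy': 199.13467494851642, 'T': array([[ 0.73680182, -0.43410657,  0.51833826,  1.14749179],
       [ 0.67610567,  0.47539625, -0.56292053, -0.68722485],
       [-0.00204856,  0.76521231,  0.64377474,  0.79107574],
       [ 0.        ,  0.        ,  0.        ,  1.        ]])}
{'fx': 354.6702103272249, 'fy': 354.6702103272249, 'cx': 322.4066800212104, 'cy': 202.34987071623684, 'T_tool_cam': array([[-1.55546453e-05,  9.59791788e-01,  2.80712884e-01,
         7.07614019e-02],
       [ 9.99999820e-01,  1.83117929e-04, -5.70691449e-04,
        -4.49639160e-04],
       [-5.99148529e-04,  2.80712824e-01, -9.59791619e-01,
        -7.07207172e-02],
       [ 0.00000000e+00,  0.00000000e+00,  0.00000000e+00,
         1.00000000e+00]])} 0.0726
```

View pics/top0.png

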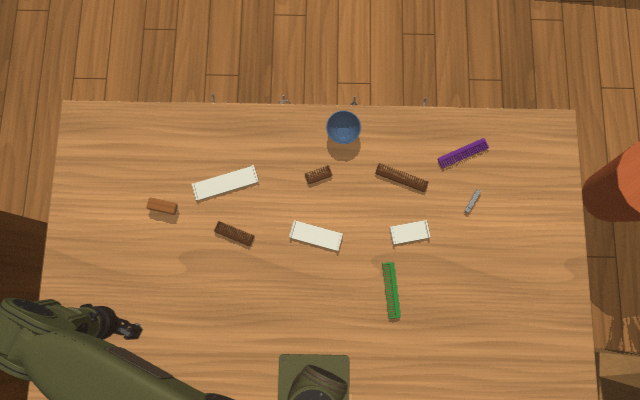

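View pics/scene0.png

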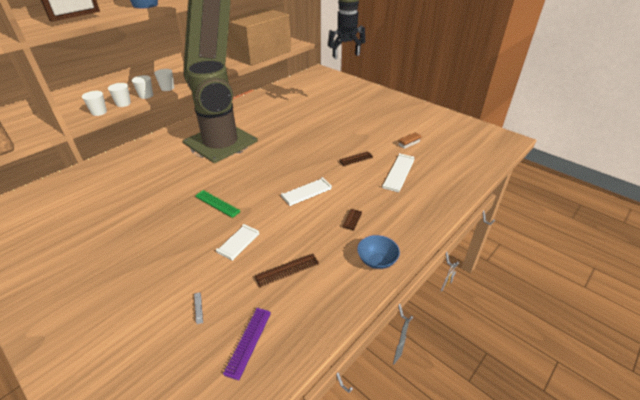

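The top view shows the short comb at about (318,175), the middle one at (234,234) and the long one at (402,178). The rests are long (225,184), middle (316,236) and short (410,233). The purple and green decoys are at (463,153) and (391,291).

```bash
cat > h.py <<'E'
import numpy as np, cv2
from rig import *
from scipy.spatial.transform import Rotation as R
def cam(n):
    m=camera_model(n)
    if n=="wrist":
        s=observe();T=np.eye(4);T[:3,:3]=R.from_euler('xyz',s['eef_rot'],degrees=True).as_matrix();T[:3,3]=s['position']
        m['T']=T@m['T_tool_cam']
    return m,read_camera(n)
def cast(m,uv,z):
    uv=np.atleast_2d(np.float64(uv));d=np.c_[(uv[:,0]-m['cx'])/m['fx'],-(uv[:,1]-m['cy'])/m['fy'],-np.ones(len(uv))]@m['T'][:3,:3].T
    o=m['T'][:3,3];return (o+d*((z-o[2])/d[:,2])[:,None])[:,:2]
def find(m,img,zc=.012,zr=.008,amin=60,roi=None):
    hsv=cv2.cvtColor(img,cv2.COLOR_BGR2HSV)
    out=[]
    for name,mask,z in(("comb",cv2.inRange(hsv,(0,40,0),(25,255,105)),zc),("rest",cv2.inRange(hsv,(0,0,170),(180,60,255)),zr)):
        mask=cv2.morphologyEx(mask,cv2.MORPH_CLOSE,np.ones((3,3)))
        for c in cv2.findContours(mask,cv2.RETR_EXTERNAL,cv2.CHAIN_APPROX_NONE)[0]:
            if cv2.contourArea(c)<amin: continue
            p=cast(m,c[:,0,:],z);r=cv2.minAreaRect(np.float32(p*1000))
            (x,y),(w,h),a=r
            if w<h: w,h,a=h,w,a+90
            out.append((name,x,y,w,h,(a+90)%180-90,c[:,0].mean(0)))
    return out
E
python3 - <<'E'
from h import *
m,i=cam("top")
for o in find(m,i):
    if 20<o[4]<80 and o[3]<240: print(o[0],np.round(o[1:6],1),o[6].round())
E
```

```text
comb [  5.2 858.  101.3  79.8 -89.1] [ 14. 386.]
comb [85.7 72.6 57.3 33.7 76.3] [288. 361.]
comb [453.5 250.8 120.6  35.8  67.9] [234. 234.]
comb [642.3  -2.8  78.6  35.5 -67.4] [318. 175.]
comb [ 637.8 -261.8  163.8   37.    70.3] [402. 178.]
rest [ 469.5 -287.   114.6   54.3  -78.2] [410. 232.]
rest [454.    1.5 154.8  54.9  75.2] [316. 235.]
rest [614.  287.4 201.1  55.5 -71.4] [225. 182.]
```

The measured sizes match the given ones (short 79x36, middle 121x36, long 164x37 mm; rests 115, 155 and 201 mm). I'll start with the short comb.

>>> drive_tool(
  plan=[
    {"tx":0.3,"ty":-0.335,"tz":-0.08,"rz":-0.773,"fingers":1},
    {"tx":0.3,"ty":-0.335,"tz":-0.08,"rz":-0.773},
    {"tx":0.3,"ty":-0.335,"tz":-0.08,"rz":-0.773},
    {"tx":0.3,"ty":-0.335,"tz":-0.08,"rz":-0.773},
    {"tx":0.3,"ty":-0.335,"tz":-0.08,"rz":-0.773},
    {"tx":0.3,"ty":-0.335,"tz":-0.08,"rz":-0.773},
    {"tx":0.3,"ty":-0.335,"tz":-0.08,"rz":-0.773},
    {"tx":0.3,"ty":-0.335,"tz":-0.08,"rz":-0.773},
    {"tx":0.3,"ty":-0.335,"tz":-0.08,"rz":-0.773},
    {"tx":0.3,"ty":-0.335,"tz":-0.08,"rz":-0.773},
    {"tx":0.3,"ty":-0.335,"tz":-0.08,"rz":-0.773},
    {"tx":0.3,"ty":-0.335,"tz":-0.08,"rz":-0.773},
  ],
)

```text
$.plan[0]: bad value
```

>>> drive_tool(
  plan=[
    {"tx":0.03,"ty":-0.03,"tz":0.0,"rx":0.0,"ry":0.0,"rz":-0.1,"fingers":1.0},
  ],
)

```text
clock: 0.23
position: [0.2326, 0.4572, 0.3033]
eef_rot: [179.9, -0.2, 151.5]
force: [0.8, 1.9, 1.1]
width: 0.0853
grasp_force: 0.0
```

>>> drive_tool(
  plan=[
    {"tx":0.29,"ty":-0.326,"tz":-0.08,"rx":0.0,"ry":0.0,"rz":-0.674,"fingers":1.0},
    {"tx":0.29,"ty":-0.326,"tz":-0.08,"rx":0.0,"ry":0.0,"rz":-0.674,"fingers":1.0},
    {"tx":0.29,"ty":-0.326,"tz":-0.08,"rx":0.0,"ry":0.0,"rz":-0.674,"fingers":1.0},
    {"tx":0.29,"ty":-0.326,"tz":-0.08,"rx":0.0,"ry":0.0,"rz":-0.674,"fingers":1.0},
    {"tx":0.29,"ty":-0.326,"tz":-0.08,"rx":0.0,"ry":0.0,"rz":-0.674,"fingers":1.0},
    {"tx":0.29,"ty":-0.326,"tz":-0.08,"rx":0.0,"ry":0.0,"rz":-0.674,"fingers":1.0},
    {"tx":0.29,"ty":-0.326,"tz":-0.08,"rx":0.0,"ry":0.0,"rz":-0.674,"fingers":1.0},
    {"tx":0.29,"ty":-0.326,"tz":-0.08,"rx":0.0,"ry":0.0,"rz":-0.674,"fingers":1.0},
    {"tx":0.29,"ty":-0.326,"tz":-0.08,"rx":0.0,"ry":0.0,"rz":-0.674,"fingers":1.0},
    {"tx":0.29,"ty":-0.326,"tz":-0.08,"rx":0.0,"ry":0.0,"rz":-0.674,"fingers":1.0},
    {"tx":0.29,"ty":-0.326,"tz":-0.08,"rx":0.0,"ry":0.0,"rz":-0.674,"fingers":1.0},
  ],
)

```text
clock: 1.15
position: [0.5271, 0.1245, 0.2229]
eef_rot: [-180.0, 0.1, 112.4]
force: [0.7, 1.2, 1.1]
width: 0.0853
grasp_force: 0.0
```

>>> drive_tool(
  plan=[
    {"tx":0.116,"ty":-0.13,"tz":-0.05,"rx":0.0,"ry":0.0,"rz":0.0,"fingers":1.0},
    {"tx":0.116,"ty":-0.13,"tz":-0.05,"rx":0.0,"ry":0.0,"rz":0.0,"fingers":1.0},
    {"tx":0.116,"ty":-0.13,"tz":-0.05,"rx":0.0,"ry":0.0,"rz":0.0,"fingers":1.0},
    {"tx":0.116,"ty":-0.13,"tz":-0.05,"rx":0.0,"ry":0.0,"rz":0.0,"fingers":1.0},
    {"tx":0.116,"ty":-0.13,"tz":-0.05,"rx":0.0,"ry":0.0,"rz":0.0,"fingers":1.0},
    {"tx":0.116,"ty":-0.13,"tz":-0.05,"rx":0.0,"ry":0.0,"rz":0.0,"fingers":1.0},
    {"tx":0.116,"ty":-0.13,"tz":-0.05,"rx":0.0,"ry":0.0,"rz":0.0,"fingers":1.0},
  ],
)

```text
clock: 1.73
position: [0.6408, -0.003, 0.1729]
eef_rot: [-179.9, -0.1, 112.5]
force: [0.1, -0.2, -0.4]
width: 0.0855
grasp_force: 0.0
```

Run:
```python
from h import *
m,i=cam("wrist"); cv2.imwrite("pics/w1.png",i); print(observe()['position'])
for o in find(m,i,amin=500): print(o[0],np.round(o[1:6],1),o[6].round())
```

```text
[ 0.64045703 -0.00213472  0.17350075]
comb [675.5 -93.2 501.8 112.4  22.5] [330. 326.]
comb [639.9  -2.7  83.9  45.8 -68.7] [325. 200.]
comb [545.5  10.5  37.7  30.1  -0.6] [192. 135.]
comb [514.9   9.1  30.3   8.   89.4] [147. 117.]
comb [492.6  -8.6  61.6  15.5  75.2] [103. 127.]
rest [447.8 -53.7  41.   34.9 -14.6] [ 31. 171.]
rest [464.   35.2  72.2  54.3  75.6] [80. 41.]
```

View pics/w1.png

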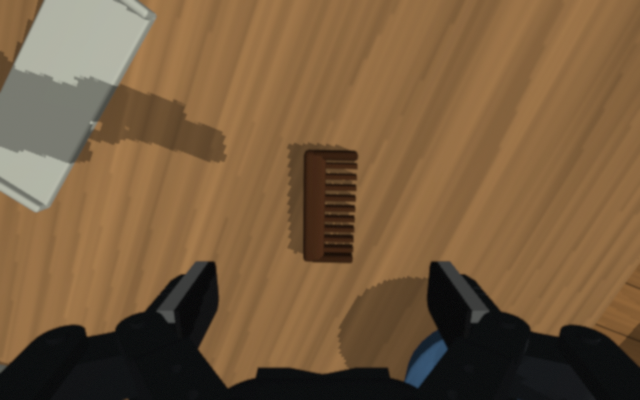

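The wrist view shows the short comb centred at (330,206) between the fingers and aligned, which agrees with the top-view position to 2 mm. Descending and gripping.

>>> drive_tool(
  plan=[
    {"tx":0.0,"ty":0.0,"tz":-0.04,"rx":0.0,"ry":0.0,"rz":0.0,"fingers":1.0},
    {"tx":0.0,"ty":0.0,"tz":-0.08,"rx":0.0,"ry":0.0,"rz":0.0,"fingers":0.8},
    {"tx":0.0,"ty":0.0,"tz":-0.092,"rx":0.0,"ry":0.0,"rz":0.0,"fingers":0.7},
    {"tx":0.0,"ty":0.0,"tz":-0.098,"rx":0.0,"ry":0.0,"rz":0.0,"fingers":0.6},
    {"tx":0.0,"ty":0.0,"tz":-0.098,"rx":0.0,"ry":0.0,"rz":0.0,"fingers":0.2},
    {"tx":0.0,"ty":0.0,"tz":-0.098,"rx":0.0,"ry":0.0,"rz":0.0,"fingers":0.2},
    {"tx":0.0,"ty":0.0,"tz":-0.098,"rx":0.0,"ry":0.0,"rz":0.0,"fingers":0.2},
    {"tx":0.0,"ty":0.0,"tz":-0.098,"rx":0.0,"ry":0.0,"rz":0.0,"fingers":0.2},
    {"tx":0.0,"ty":0.0,"tz":-0.098,"rx":0.0,"ry":0.0,"rz":0.0,"fingers":0.2},
    {"tx":0.0,"ty":0.0,"tz":-0.098,"rx":0.0,"ry":0.0,"rz":0.0,"fingers":0.2},
  ],
  squeeze=30,
)

```text
clock: 2.62
position: [0.6419, -0.0025, 0.077]
eef_rot: [179.9, 0.0, 112.6]
force: [0.2, -0.7, 0.1]
width: 0.0348
grasp_force: 34.3
```

>>> drive_tool(
  plan=[
    {"tx":0.0,"ty":0.0,"tz":0.04,"rx":0.0,"ry":0.0,"rz":0.0,"fingers":0.2},
    {"tx":-0.01,"ty":-0.02,"tz":0.07,"rx":0.0,"ry":0.0,"rz":-0.1885,"fingers":0.2},
    {"tx":-0.1725,"ty":-0.284,"tz":0.07,"rx":0.0,"ry":0.0,"rz":-0.1885,"fingers":0.2},
    {"tx":-0.1725,"ty":-0.284,"tz":0.07,"rx":0.0,"ry":0.0,"rz":-0.1885,"fingers":0.2},
    {"tx":-0.1725,"ty":-0.284,"tz":0.07,"rx":0.0,"ry":0.0,"rz":-0.1885,"fingers":0.2},
    {"tx":-0.1725,"ty":-0.284,"tz":0.07,"rx":0.0,"ry":0.0,"rz":-0.1885,"fingers":0.2},
    {"tx":-0.1725,"ty":-0.284,"tz":0.07,"rx":0.0,"ry":0.0,"rz":-0.1885,"fingers":0.2},
    {"tx":-0.1725,"ty":-0.284,"tz":0.07,"rx":0.0,"ry":0.0,"rz":-0.1885,"fingers":0.2},
    {"tx":-0.1725,"ty":-0.284,"tz":0.07,"rx":0.0,"ry":0.0,"rz":-0.1885,"fingers":0.2},
    {"tx":-0.1725,"ty":-0.284,"tz":0.07,"rx":0.0,"ry":0.0,"rz":-0.1885,"fingers":0.2},
    {"tx":-0.1725,"ty":-0.284,"tz":0.07,"rx":0.0,"ry":0.0,"rz":-0.1885,"fingers":0.2},
    {"tx":-0.1725,"ty":-0.284,"tz":0.07,"rx":0.0,"ry":0.0,"rz":-0.1885,"fingers":0.2},
  ],
)

```text
clock: 3.62
position: [0.4683, -0.2875, 0.1463]
eef_rot: [179.9, 0.0, 101.6]
force: [0.3, 1.0, 0.1]
width: 0.0352
grasp_force: 34.3
```

Run:
```python
from h import *
m,i=cam("wrist"); cv2.imwrite("pics/w2.png",i); print(observe()['position'],observe()['width'],observe()['grasp_force'])
for o in find(m,i,amin=1500): print(o[0],np.round(o[1:6],1),o[6].round())
```

```text
[ 0.46886038 -0.2866367   0.14622359] 0.03484280954408869 34.290125370025635
comb [ 478.4 -335.   133.9   80.5  -78.4] [324. 271.]
comb [ 396.3 -293.3   78.9   27.9   90. ] [201. 203.]
comb [ 632.6 -322.   183.4  161.6  -49. ] [553. 273.]
rest [ 467.3 -268.7   77.9   55.6  -77.8] [337. 182.]
```

View pics/w2.png

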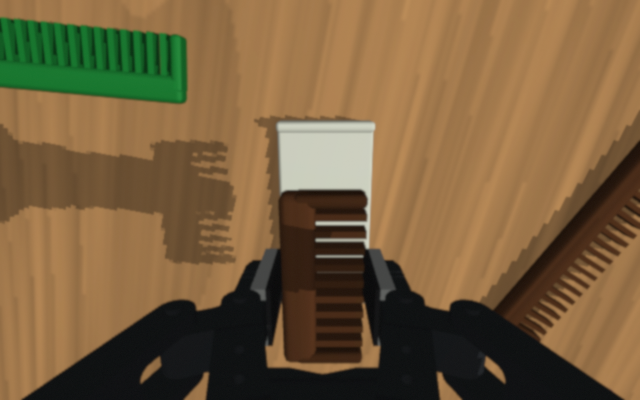

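The short comb is held level over its rest: comb columns 281-367, rest columns 276-375, aligned. Lowering and releasing.

>>> drive_tool(
  plan=[
    {"tx":0.0,"ty":0.0,"tz":-0.03,"rx":0.0,"ry":0.0,"rz":0.0,"fingers":0.2},
    {"tx":0.0,"ty":0.0,"tz":-0.05,"rx":0.0,"ry":0.0,"rz":0.0,"fingers":0.2},
    {"tx":0.0,"ty":0.0,"tz":-0.058,"rx":0.0,"ry":0.0,"rz":0.0,"fingers":0.2},
    {"tx":0.0,"ty":0.0,"tz":-0.061,"rx":0.0,"ry":0.0,"rz":0.0,"fingers":0.2},
    {"tx":0.0,"ty":0.0,"tz":-0.061,"rx":0.0,"ry":0.0,"rz":0.0,"fingers":0.2},
    {"tx":0.0,"ty":0.0,"tz":-0.061,"rx":0.0,"ry":0.0,"rz":0.0,"fingers":0.45},
    {"tx":0.0,"ty":0.0,"tz":-0.061,"rx":0.0,"ry":0.0,"rz":0.0,"fingers":0.55},
    {"tx":0.0,"ty":0.0,"tz":-0.061,"rx":0.0,"ry":0.0,"rz":0.0,"fingers":0.7},
    {"tx":0.0,"ty":0.0,"tz":-0.061,"rx":0.0,"ry":0.0,"rz":0.0,"fingers":0.8},
    {"tx":0.0,"ty":0.0,"tz":-0.04,"rx":0.0,"ry":0.0,"rz":0.0,"fingers":0.8},
    {"tx":0.0,"ty":0.0,"tz":0.0,"rx":0.0,"ry":0.0,"rz":0.0,"fingers":1.0},
    {"tx":0.0,"ty":0.0,"tz":0.03,"rx":0.0,"ry":0.0,"rz":0.0,"fingers":1.0},
  ],
)

```text
clock: 4.67
position: [0.4685, -0.2863, 0.1773]
eef_rot: [-180.0, -0.0, 101.8]
force: [1.2, -0.3, 0.8]
width: 0.0851
grasp_force: 0.0
```

Run:
```python
from h import *
m,i=cam("wrist"); cv2.imwrite("pics/w3.png",i); print(observe()['position'])
for o in find(m,i,zc=.02,amin=1000): print(o[0],np.round(o[1:6],1),o[6].round())
```

```text
[ 0.47164483 -0.28824919  0.18359526]
comb [ 470.6 -290.5   79.6   35.3  -78.2] [328. 204.]
comb [ 321.9 -282.9  145.3   46.7   13.5] [ 97. 166.]
comb [ 456.7 -282.5  107.2   50.2  -78.2] [288. 174.]
comb [ 473.2 -375.8  483.3  205.2   25.8] [401. 294.]
rest [ 470.4 -284.6  108.1   55.1  -78.2] [338. 166.]
```

View pics/w3.png

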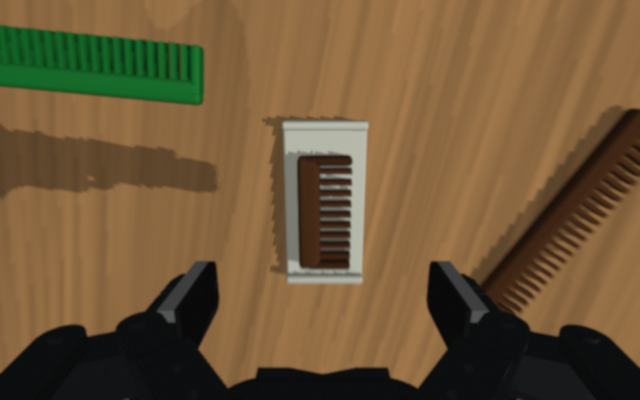

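The short comb lies on its bed (rows 155-268), with the rest's outer edges at rows 121 and 284. I'll compute how well it is centred.

Run:
```python
from h import *
s=observe();m,i=cam("wrist");print(s['position'],s['joint_vel'].max())
hsv=cv2.cvtColor(i,cv2.COLOR_BGR2HSV)
cv2.imwrite("pics/w4.png",i)
for o in find(m,i,zc=.02,amin=1000)[:1]: print(o[0],np.round(o[1:6],1),o[6].round())
# column/row profile along long axis
for name,col in(("lip",300),("mid",330),("edge",360)): 
    g=i[100:310,col].astype(int).sum(1); d=np.abs(np.diff(g)); print(name,[(100+k,d[k]) for k in np.where(d>90)[0]])
u=np.array([np.cos(np.radians(101.8)),np.sin(np.radians(101.8))])
for nm,px,z in(("rest far",(325,121.5),.014),("rest near",(325,283.5),.014),("restnear0",(325,283.5),0.0),("combfar",(325,155),.02),("combnear",(325,266),.02)): print(nm,cast(m,px,z)[0]@u*1000)
for nm,px,z in(("L",(286,204),.008),("R",(365,204),.008),("cl",(299,204),.02),("cr",(351,204),.02)): print(nm,cast(m,px,z)[0].round(4))
```

```text
[ 0.47164483 -0.28824919  0.18359526] 1.0544937135249013
comb [ 470.8 -290.    78.7   35.   -78.2] [323. 196.]
lip [(np.int64(147), np.int64(91)), (np.int64(148), np.int64(92)), (np.int64(258), np.int64(136)), (np.int64(259), np.int64(98))]
mid [(np.int64(147), np.int64(108)), (np.int64(148), np.int64(94)), (np.int64(165), np.int64(119)), (np.int64(166), np.int64(109)), (np.int64(169), np.int64(93)), (np.int64(170), np.int64(107)), (np.int64(176), np.int64(129)), (np.int64(177), np.int64(102)), (np.int64(180), np.int64(122)), (np.int64(181), np.int64(107)), (np.int64(191), np.int64(100)), (np.int64(201), np.int64(97)), (np.int64(211), np.int64(94)), (np.int64(221), np.int64(94)), (np.int64(258), np.int64(136)), (np.int64(259), np.int64(123))]
edge []
rest far -323.55243952876197
rest near -443.5016792235551
restnear0 -451.4379165238628
combfar -344.81488384414104
combnear -425.8396358617485
L [ 0.4482 -0.2969]
R [ 0.5042 -0.2854]
cl [ 0.4573 -0.2913]
cr [ 0.4924 -0.2841]
```

Run:
```python
from h import *
print(observe()['position'])
for k in range(3):
    m,i=cam("wrist"); print(observe()['position'],observe()['clock'])
    print([ (o[0],np.round(o[1:6],1)) for o in find(m,i,zc=.02,amin=1000)][::4])
```

```text
[ 0.47195418 -0.28843957  0.18145624]
[ 0.47073827 -0.28771592  0.17901494] 4.8167
[('comb', array([ 470.3, -289.8,   79.4,   34.9,  -78.2])), ('rest', array([ 470.1, -284.1,  107.4,   54.3,  -78.3]))]
[ 0.46944058 -0.28696371  0.17709761] 4.8667
[('comb', array([ 470.2, -289.5,   79.5,   35. ,  -78.4])), ('rest', array([ 470.2, -283.9,  107.4,   54.5,  -78.2]))]
[ 0.46854709 -0.28639343  0.17576551] 4.9167
[('comb', array([ 470.2, -289.6,   79.2,   34.9,  -78.1])), ('rest', array([ 470.2, -284. ,  107. ,   54.9,  -78.2]))]
```

The short comb sits at (470,-290) against a rest centre of about (470,-288), so it is good. Next is the middle comb.

>>> drive_tool(
  plan=[
    {"tx":-0.0155,"ty":0.46,"tz":-0.02,"rx":0.0,"ry":0.0,"rz":-0.592,"fingers":1.0},
    {"tx":-0.0155,"ty":0.46,"tz":-0.02,"rx":0.0,"ry":0.0,"rz":-0.592,"fingers":1.0},
    {"tx":-0.0155,"ty":0.46,"tz":-0.02,"rx":0.0,"ry":0.0,"rz":-0.592,"fingers":1.0},
    {"tx":-0.0155,"ty":0.46,"tz":-0.02,"rx":0.0,"ry":0.0,"rz":-0.592,"fingers":1.0},
    {"tx":-0.0155,"ty":0.46,"tz":-0.02,"rx":0.0,"ry":0.0,"rz":-0.592,"fingers":1.0},
    {"tx":-0.0155,"ty":0.46,"tz":-0.02,"rx":0.0,"ry":0.0,"rz":-0.592,"fingers":1.0},
    {"tx":-0.0155,"ty":0.46,"tz":-0.02,"rx":0.0,"ry":0.0,"rz":-0.592,"fingers":1.0},
    {"tx":-0.0155,"ty":0.46,"tz":-0.02,"rx":0.0,"ry":0.0,"rz":-0.592,"fingers":1.0},
    {"tx":-0.0155,"ty":0.46,"tz":-0.02,"rx":0.0,"ry":0.0,"rz":-0.592,"fingers":1.0},
    {"tx":-0.0155,"ty":0.46,"tz":-0.02,"rx":0.0,"ry":0.0,"rz":-0.592,"fingers":1.0},
    {"tx":-0.0155,"ty":0.46,"tz":-0.02,"rx":0.0,"ry":0.0,"rz":-0.592,"fingers":1.0},
    {"tx":-0.0155,"ty":0.46,"tz":-0.02,"rx":0.0,"ry":0.0,"rz":-0.592,"fingers":1.0},
  ],
)

```text
clock: 5.92
position: [0.4518, 0.1772, 0.1542]
eef_rot: [-179.8, 0.0, 68.1]
force: [0.6, -1.2, 0.3]
width: 0.0853
grasp_force: 0.0
```

>>> drive_tool(
  plan=[
    {"tx":0.0,"ty":0.078,"tz":0.0,"rx":0.0,"ry":0.0,"rz":0.0,"fingers":1.0},
    {"tx":0.0,"ty":0.078,"tz":0.0,"rx":0.0,"ry":0.0,"rz":0.0,"fingers":1.0},
    {"tx":0.0,"ty":0.078,"tz":0.0,"rx":0.0,"ry":0.0,"rz":0.0,"fingers":1.0},
    {"tx":0.0,"ty":0.078,"tz":0.0,"rx":0.0,"ry":0.0,"rz":0.0,"fingers":1.0},
    {"tx":0.0,"ty":0.078,"tz":0.0,"rx":0.0,"ry":0.0,"rz":0.0,"fingers":1.0},
  ],
)

```text
clock: 6.33
position: [0.4519, 0.2507, 0.1544]
eef_rot: [-179.9, 0.2, 67.9]
force: [0.7, -0.7, -0.0]
width: 0.0853
grasp_force: 0.0
```

Run:
```python
from h import *
m,i=cam("wrist"); print(observe()['position'],observe()['eef_rot'])
for o in find(m,i,amin=1500): print(o[0],np.round(o[1:6],1),o[6].round())
```

```text
[0.45214694 0.25016838 0.15466686] [-1.79892461e+02  1.71993405e-01  6.78194601e+01]
comb [420.7 173.2 179.  104.7 -22. ] [317. 336.]
comb [272.  253.  167.3  55.1  -0.5] [ 84. 305.]
comb [451.5 253.7 119.9  45.1  68.5] [323. 192.]
comb [584.4 257.3 161.8  16.4 -70.2] [530. 121.]
rest [620.9 269.9 153.2  53.9 -71.5] [571.  80.]
```

>>> drive_tool(
  plan=[
    {"tx":0.0,"ty":0.0015,"tz":-0.04,"rx":0.0,"ry":0.0,"rz":0.0,"fingers":1.0},
    {"tx":0.0,"ty":0.0015,"tz":-0.065,"rx":0.0,"ry":0.0,"rz":0.0,"fingers":0.8},
    {"tx":0.0,"ty":0.0015,"tz":-0.076,"rx":0.0,"ry":0.0,"rz":0.0,"fingers":0.7},
    {"tx":0.0,"ty":0.0015,"tz":-0.08,"rx":0.0,"ry":0.0,"rz":0.0,"fingers":0.6},
    {"tx":0.0,"ty":0.0015,"tz":-0.08,"rx":0.0,"ry":0.0,"rz":0.0,"fingers":0.2},
    {"tx":0.0,"ty":0.0015,"tz":-0.08,"rx":0.0,"ry":0.0,"rz":0.0,"fingers":0.2},
    {"tx":0.0,"ty":0.0015,"tz":-0.08,"rx":0.0,"ry":0.0,"rz":0.0,"fingers":0.2},
    {"tx":0.0,"ty":0.0015,"tz":-0.08,"rx":0.0,"ry":0.0,"rz":0.0,"fingers":0.2},
    {"tx":0.0,"ty":0.0015,"tz":-0.08,"rx":0.0,"ry":0.0,"rz":0.0,"fingers":0.2},
    {"tx":0.0,"ty":0.0015,"tz":-0.08,"rx":0.0,"ry":0.0,"rz":0.0,"fingers":0.2},
  ],
  squeeze=30,
)

```text
clock: 7.22
position: [0.4537, 0.2533, 0.0766]
eef_rot: [180.0, -0.1, 67.9]
force: [-0.3, -0.9, -0.7]
width: 0.0347
grasp_force: 32.7
```

>>> drive_tool(
  plan=[
    {"tx":0.0,"ty":0.0,"tz":0.04,"rx":0.0,"ry":0.0,"rz":0.0,"fingers":0.2},
    {"tx":0.0,"ty":-0.02,"tz":0.07,"rx":0.0,"ry":0.0,"rz":0.127,"fingers":0.2},
    {"tx":0.0005,"ty":-0.251,"tz":0.07,"rx":0.0,"ry":0.0,"rz":0.127,"fingers":0.2},
    {"tx":0.0005,"ty":-0.251,"tz":0.07,"rx":0.0,"ry":0.0,"rz":0.127,"fingers":0.2},
    {"tx":0.0005,"ty":-0.251,"tz":0.07,"rx":0.0,"ry":0.0,"rz":0.127,"fingers":0.2},
    {"tx":0.0005,"ty":-0.251,"tz":0.07,"rx":0.0,"ry":0.0,"rz":0.127,"fingers":0.2},
    {"tx":0.0005,"ty":-0.251,"tz":0.07,"rx":0.0,"ry":0.0,"rz":0.127,"fingers":0.2},
    {"tx":0.0005,"ty":-0.251,"tz":0.07,"rx":0.0,"ry":0.0,"rz":0.127,"fingers":0.2},
    {"tx":0.0005,"ty":-0.251,"tz":0.07,"rx":0.0,"ry":0.0,"rz":0.127,"fingers":0.2},
    {"tx":0.0005,"ty":-0.251,"tz":0.07,"rx":0.0,"ry":0.0,"rz":0.127,"fingers":0.2},
    {"tx":0.0005,"ty":-0.251,"tz":0.07,"rx":0.0,"ry":0.0,"rz":0.127,"fingers":0.2},
    {"tx":0.0005,"ty":-0.251,"tz":0.07,"rx":0.0,"ry":0.0,"rz":0.127,"fingers":0.2},
  ],
)

```text
clock: 8.22
position: [0.4539, 0.003, 0.146]
eef_rot: [180.0, -0.0, 75.2]
force: [0.9, 0.1, 0.6]
width: 0.0347
grasp_force: 32.7
```

Run:
```python
from h import *
m,i=cam("wrist"); cv2.imwrite("pics/w5.png",i); print(observe()['position'],observe()['width'])
for o in find(m,i,amin=1500): print(o[0],np.round(o[1:6],1),o[6].round())
```

```text
[0.45384279 0.00313123 0.14594328] 0.03516672971490114
comb [446.  -23.8 172.1  80.3  76.3] [331. 230.]
rest [462.5  31.8  92.4  55.8  75. ] [339. 153.]
```

View pics/w5.png

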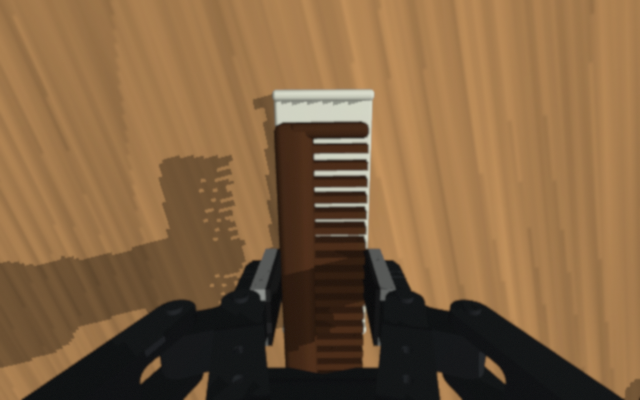

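The middle comb is aligned over its rest: the rest's far lip is at row 95, the comb's far end at row 125. Lowering it.

>>> drive_tool(
  plan=[
    {"tx":0.0,"ty":-0.001,"tz":-0.03,"rx":0.0,"ry":0.0,"rz":0.0,"fingers":0.2},
    {"tx":0.0,"ty":-0.001,"tz":-0.05,"rx":0.0,"ry":0.0,"rz":0.0,"fingers":0.2},
    {"tx":0.0,"ty":-0.001,"tz":-0.058,"rx":0.0,"ry":0.0,"rz":0.0,"fingers":0.2},
    {"tx":0.0,"ty":-0.001,"tz":-0.061,"rx":0.0,"ry":0.0,"rz":0.0,"fingers":0.2},
    {"tx":0.0,"ty":-0.001,"tz":-0.061,"rx":0.0,"ry":0.0,"rz":0.0,"fingers":0.2},
    {"tx":0.0,"ty":-0.001,"tz":-0.061,"rx":0.0,"ry":0.0,"rz":0.0,"fingers":0.45},
    {"tx":0.0,"ty":-0.001,"tz":-0.061,"rx":0.0,"ry":0.0,"rz":0.0,"fingers":0.55},
    {"tx":0.0,"ty":-0.001,"tz":-0.061,"rx":0.0,"ry":0.0,"rz":0.0,"fingers":0.7},
    {"tx":0.0,"ty":-0.001,"tz":-0.061,"rx":0.0,"ry":0.0,"rz":0.0,"fingers":0.8},
    {"tx":0.0,"ty":-0.001,"tz":-0.04,"rx":0.0,"ry":0.0,"rz":0.0,"fingers":0.8},
    {"tx":0.0,"ty":-0.001,"tz":0.0,"rx":0.0,"ry":0.0,"rz":0.0,"fingers":1.0},
    {"tx":0.0,"ty":-0.001,"tz":0.03,"rx":0.0,"ry":0.0,"rz":0.0,"fingers":1.0},
  ],
)

```text
clock: 9.27
position: [0.4534, 0.001, 0.1776]
eef_rot: [-180.0, 0.0, 75.1]
force: [1.6, -0.6, 1.0]
width: 0.0853
grasp_force: 0.0
```

Run:
```python
from h import *
for k in range(6): m,i=cam("wrist")
cv2.imwrite("pics/w6.png",i); print(observe()['position'])
for o in find(m,i,zc=.02,amin=1500): print(o[0],np.round(o[1:6],1),o[6].round())
```

```text
[0.45300921 0.00095444 0.17530254]
comb [431.  -88.3 491.5 124.2 -19.6] [299. 322.]
comb [454.9   4.3 118.4  34.7  76.3] [327. 177.]
comb [424.5  11.4 143.2  11.2  75.6] [277. 196.]
rest [4.553e+02 4.000e-01 1.426e+02 5.370e+01 7.560e+01] [339. 189.]
```

View pics/w6.png

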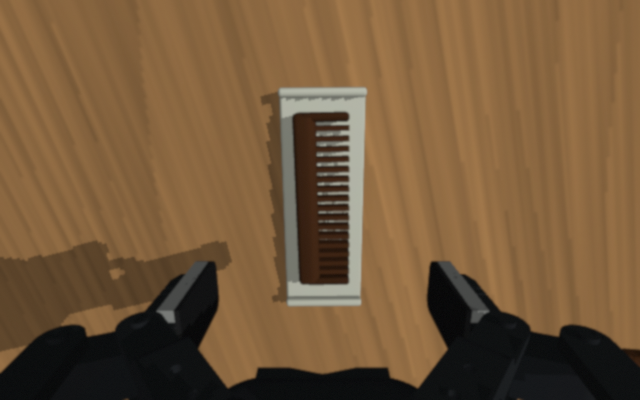

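The middle comb lies inside its lips (comb rows 113-284, rest rows 88-305), about 3 mm off centre, which is fine. Now the long comb.

>>> drive_tool(
  plan=[
    {"tx":0.184,"ty":-0.262,"tz":-0.02,"rx":0.0,"ry":0.0,"rz":-0.085,"fingers":1.0},
    {"tx":0.184,"ty":-0.262,"tz":-0.02,"rx":0.0,"ry":0.0,"rz":-0.085,"fingers":1.0},
    {"tx":0.184,"ty":-0.262,"tz":-0.02,"rx":0.0,"ry":0.0,"rz":-0.085,"fingers":1.0},
    {"tx":0.184,"ty":-0.262,"tz":-0.02,"rx":0.0,"ry":0.0,"rz":-0.085,"fingers":1.0},
    {"tx":0.184,"ty":-0.262,"tz":-0.02,"rx":0.0,"ry":0.0,"rz":-0.085,"fingers":1.0},
    {"tx":0.184,"ty":-0.262,"tz":-0.02,"rx":0.0,"ry":0.0,"rz":-0.085,"fingers":1.0},
    {"tx":0.184,"ty":-0.262,"tz":-0.02,"rx":0.0,"ry":0.0,"rz":-0.085,"fingers":1.0},
    {"tx":0.184,"ty":-0.262,"tz":-0.02,"rx":0.0,"ry":0.0,"rz":-0.085,"fingers":1.0},
    {"tx":0.184,"ty":-0.262,"tz":-0.02,"rx":0.0,"ry":0.0,"rz":-0.085,"fingers":1.0},
    {"tx":0.184,"ty":-0.262,"tz":-0.02,"rx":0.0,"ry":0.0,"rz":-0.085,"fingers":1.0},
    {"tx":0.184,"ty":-0.262,"tz":-0.02,"rx":0.0,"ry":0.0,"rz":-0.085,"fingers":1.0},
  ],
)

```text
clock: 10.48
position: [0.6363, -0.2602, 0.1539]
eef_rot: [-179.7, -0.0, 70.3]
force: [0.1, 0.8, 0.3]
width: 0.0855
grasp_force: 0.0
```

Run:
```python
from h import *
for k in range(3): m,i=cam("wrist")
cv2.imwrite("pics/w7.png",i); print(observe()['position'],observe()['eef_rot'])
for o in find(m,i,amin=1500): print(o[0],np.round(o[1:6],1),o[6].round())
```

```text
[ 0.63675346 -0.25951352  0.15559806] [-1.79892113e+02 -1.47797731e-02  7.03316868e+01]
comb [ 429.4 -262.5  114.5   60.3    2.4] [ 65. 312.]
comb [ 637.2 -261.7  164.3   45.3   69.7] [331. 191.]
```

View pics/w7.png

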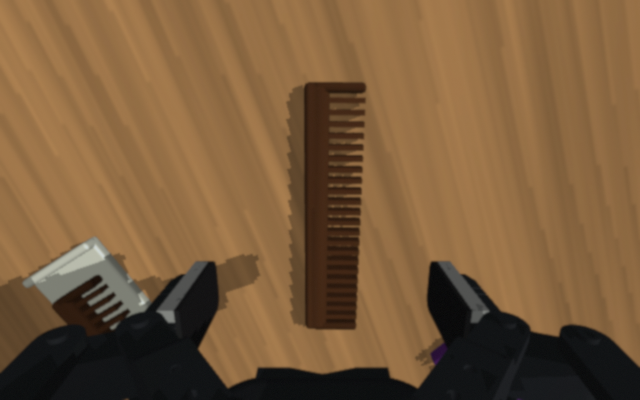

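The long comb is centred and aligned, rows 83-328, columns 305-365, measured at (637,-262). Gripping it.

>>> drive_tool(
  plan=[
    {"tx":0.0,"ty":-0.0015,"tz":-0.04,"rx":0.0,"ry":0.0,"rz":0.0,"fingers":1.0},
    {"tx":0.0,"ty":-0.0015,"tz":-0.065,"rx":0.0,"ry":0.0,"rz":0.0,"fingers":0.8},
    {"tx":0.0,"ty":-0.0015,"tz":-0.076,"rx":0.0,"ry":0.0,"rz":0.0,"fingers":0.7},
    {"tx":0.0,"ty":-0.0015,"tz":-0.08,"rx":0.0,"ry":0.0,"rz":0.0,"fingers":0.6},
    {"tx":0.0,"ty":-0.0015,"tz":-0.08,"rx":0.0,"ry":0.0,"rz":0.0,"fingers":0.2},
    {"tx":0.0,"ty":-0.0015,"tz":-0.08,"rx":0.0,"ry":0.0,"rz":0.0,"fingers":0.2},
    {"tx":0.0,"ty":-0.0015,"tz":-0.08,"rx":0.0,"ry":0.0,"rz":0.0,"fingers":0.2},
    {"tx":0.0,"ty":-0.0015,"tz":-0.08,"rx":0.0,"ry":0.0,"rz":0.0,"fingers":0.2},
    {"tx":0.0,"ty":-0.0015,"tz":-0.08,"rx":0.0,"ry":0.0,"rz":0.0,"fingers":0.2},
    {"tx":0.0,"ty":-0.0015,"tz":-0.08,"rx":0.0,"ry":0.0,"rz":0.0,"fingers":0.2},
  ],
  squeeze=40,
)

```text
clock: 11.47
position: [0.6381, -0.2627, 0.0767]
eef_rot: [179.9, 0.0, 70.3]
force: [0.1, -0.1, -0.7]
width: 0.0347
grasp_force: 42.2
```

>>> drive_tool(
  plan=[
    {"tx":0.0,"ty":0.0,"tz":0.04,"rx":0.0,"ry":0.0,"rz":0.0,"fingers":0.2},
    {"tx":0.0,"ty":0.005,"tz":0.08,"rx":0.0,"ry":0.0,"rz":0.0,"fingers":0.2},
    {"tx":-0.024,"ty":0.33,"tz":0.09,"rx":0.0,"ry":0.0,"rz":0.668,"fingers":0.2},
    {"tx":-0.024,"ty":0.33,"tz":0.09,"rx":0.0,"ry":0.0,"rz":0.668,"fingers":0.2},
    {"tx":-0.024,"ty":0.33,"tz":0.09,"rx":0.0,"ry":0.0,"rz":0.668,"fingers":0.2},
    {"tx":-0.024,"ty":0.33,"tz":0.09,"rx":0.0,"ry":0.0,"rz":0.668,"fingers":0.2},
    {"tx":-0.024,"ty":0.33,"tz":0.09,"rx":0.0,"ry":0.0,"rz":0.668,"fingers":0.2},
    {"tx":-0.024,"ty":0.33,"tz":0.09,"rx":0.0,"ry":0.0,"rz":0.668,"fingers":0.2},
    {"tx":-0.024,"ty":0.33,"tz":0.09,"rx":0.0,"ry":0.0,"rz":0.668,"fingers":0.2},
    {"tx":-0.024,"ty":0.33,"tz":0.09,"rx":0.0,"ry":0.0,"rz":0.668,"fingers":0.2},
    {"tx":-0.024,"ty":0.33,"tz":0.09,"rx":0.0,"ry":0.0,"rz":0.668,"fingers":0.2},
    {"tx":-0.024,"ty":0.33,"tz":0.09,"rx":0.0,"ry":0.0,"rz":0.668,"fingers":0.2},
  ],
)

```text
clock: 12.47
position: [0.6137, 0.0696, 0.1663]
eef_rot: [180.0, 0.0, 108.8]
force: [0.7, -1.3, -0.7]
width: 0.0344
grasp_force: 42.2
```

>>> drive_tool(
  plan=[
    {"tx":0.0,"ty":0.2205,"tz":-0.02,"rx":0.0,"ry":0.0,"rz":0.0,"fingers":0.2},
    {"tx":0.0,"ty":0.2205,"tz":-0.02,"rx":0.0,"ry":0.0,"rz":0.0,"fingers":0.2},
    {"tx":0.0,"ty":0.2205,"tz":-0.02,"rx":0.0,"ry":0.0,"rz":0.0,"fingers":0.2},
    {"tx":0.0,"ty":0.2205,"tz":-0.02,"rx":0.0,"ry":0.0,"rz":0.0,"fingers":0.2},
    {"tx":0.0,"ty":0.2205,"tz":-0.02,"rx":0.0,"ry":0.0,"rz":0.0,"fingers":0.2},
    {"tx":0.0,"ty":0.2205,"tz":-0.02,"rx":0.0,"ry":0.0,"rz":0.0,"fingers":0.2},
    {"tx":0.0,"ty":0.2205,"tz":-0.02,"rx":0.0,"ry":0.0,"rz":0.0,"fingers":0.2},
    {"tx":0.0,"ty":0.2205,"tz":-0.02,"rx":0.0,"ry":0.0,"rz":0.0,"fingers":0.2},
    {"tx":0.0,"ty":0.2205,"tz":-0.02,"rx":0.0,"ry":0.0,"rz":0.0,"fingers":0.2},
  ],
)

```text
clock: 13.22
position: [0.614, 0.286, 0.1458]
eef_rot: [-179.9, 0.1, 108.4]
force: [-0.2, -0.6, -0.0]
width: 0.0347
grasp_force: 42.2
```

Run:
```python
from h import *
for k in range(3): m,i=cam("wrist")
cv2.imwrite("pics/w8.png",i); s=observe();print(s['position'],s['eef_rot'],s['width'])
for o in find(m,i,amin=800): print(o[0],np.round(o[1:6],1),o[6].round())
```

```text
[0.61419138 0.28593602 0.1461859 ] [-1.79992451e+02  2.20410716e-02  1.08383872e+02] 0.03465665303551476
comb [618.8 272.3 200.6  80.1 -71.6] [327. 199.]
rest [585.2 375.1  56.   16.3  17.3] [324.  54.]
```

View pics/w8.png

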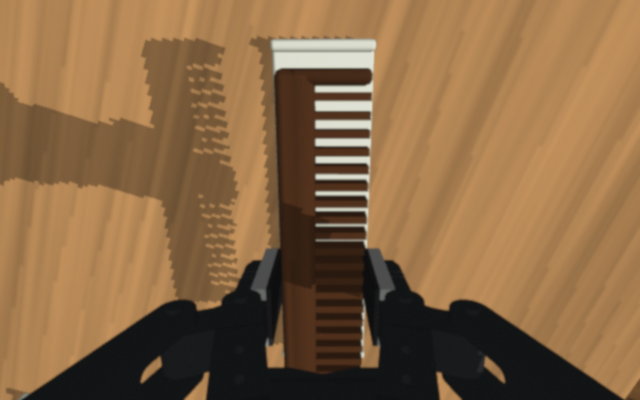

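The long comb is aligned over its rest: the rest's far lip is at rows 40-50, the comb's far end at row 69. Lowering it.

>>> drive_tool(
  plan=[
    {"tx":0.0,"ty":0.001,"tz":-0.03,"rx":0.0,"ry":0.0,"rz":0.0,"fingers":0.2},
    {"tx":0.0,"ty":0.001,"tz":-0.05,"rx":0.0,"ry":0.0,"rz":0.0,"fingers":0.2},
    {"tx":0.0,"ty":0.001,"tz":-0.058,"rx":0.0,"ry":0.0,"rz":0.0,"fingers":0.2},
    {"tx":0.0,"ty":0.001,"tz":-0.061,"rx":0.0,"ry":0.0,"rz":0.0,"fingers":0.2},
    {"tx":0.0,"ty":0.001,"tz":-0.061,"rx":0.0,"ry":0.0,"rz":0.0,"fingers":0.2},
    {"tx":0.0,"ty":0.001,"tz":-0.061,"rx":0.0,"ry":0.0,"rz":0.0,"fingers":0.45},
    {"tx":0.0,"ty":0.001,"tz":-0.061,"rx":0.0,"ry":0.0,"rz":0.0,"fingers":0.55},
    {"tx":0.0,"ty":0.001,"tz":-0.061,"rx":0.0,"ry":0.0,"rz":0.0,"fingers":0.7},
    {"tx":0.0,"ty":0.001,"tz":-0.061,"rx":0.0,"ry":0.0,"rz":0.0,"fingers":0.8},
    {"tx":0.0,"ty":0.001,"tz":-0.04,"rx":0.0,"ry":0.0,"rz":0.0,"fingers":0.8},
    {"tx":0.0,"ty":0.001,"tz":0.0,"rx":0.0,"ry":0.0,"rz":0.0,"fingers":1.0},
    {"tx":0.0,"ty":0.001,"tz":0.03,"rx":0.0,"ry":0.0,"rz":0.0,"fingers":1.0},
  ],
)

```text
clock: 14.37
position: [0.6135, 0.289, 0.1772]
eef_rot: [-180.0, 0.0, 108.5]
force: [1.3, -0.3, 0.4]
width: 0.085
grasp_force: 0.0
```

>>> drive_tool(
  plan=[
    {"tx":-0.12,"ty":0.05,"tz":0.15,"rx":0.0,"ry":0.0,"rz":0.0,"fingers":1.0},
    {"tx":-0.25,"ty":0.05,"tz":0.15,"rx":0.0,"ry":0.0,"rz":0.0,"fingers":1.0},
    {"tx":-0.25,"ty":0.05,"tz":0.15,"rx":0.0,"ry":0.0,"rz":0.0,"fingers":1.0},
    {"tx":-0.25,"ty":0.05,"tz":0.15,"rx":0.0,"ry":0.0,"rz":0.0,"fingers":1.0},
    {"tx":-0.25,"ty":0.05,"tz":0.15,"rx":0.0,"ry":0.0,"rz":0.0,"fingers":1.0},
    {"tx":-0.25,"ty":0.05,"tz":0.15,"rx":0.0,"ry":0.0,"rz":0.0,"fingers":1.0},
    {"tx":-0.25,"ty":0.05,"tz":0.15,"rx":0.0,"ry":0.0,"rz":0.0,"fingers":1.0},
    {"tx":-0.25,"ty":0.05,"tz":0.15,"rx":0.0,"ry":0.0,"rz":0.0,"fingers":1.0},
    {"tx":-0.25,"ty":0.05,"tz":0.15,"rx":0.0,"ry":0.0,"rz":0.0,"fingers":1.0},
    {"tx":-0.25,"ty":0.05,"tz":0.15,"rx":0.0,"ry":0.0,"rz":0.0,"fingers":1.0},
    {"tx":-0.25,"ty":0.05,"tz":0.15,"rx":0.0,"ry":0.0,"rz":0.0,"fingers":1.0},
  ],
)

```text
clock: 15.28
position: [0.3647, 0.3389, 0.3252]
eef_rot: [-180.0, 0.0, 108.5]
force: [0.5, 0.1, -0.1]
width: 0.0856
grasp_force: 0.0
```

Run:
```python
from h import *
for k in range(4): m,i=cam("top")
cv2.imwrite("pics/t2.png",i[90:330,120:520].repeat(2,0).repeat(2,1)); s=observe();print(s['position'],s['clock'])
for o in find(m,i,zc=.02):
  if 20<o[4]<80 and o[3]<240: print(o[0],np.round(o[1:6],1),o[6].round())
```

```text
[0.36459784 0.33862099 0.32479666] 15.4833
comb [447.5   7.1 117.1  30.8  72. ] [313. 237.]
comb [ 468.6 -288.    77.    33.6  -78.4] [411. 232.]
comb [609.5 285.9 161.6  32.7 -72.8] [225. 184.]
comb [ 1241.1 -1012.     65.8    29.1   -88.9] [626.   3.]
rest [ 469.9 -286.9  115.3   54.2  -78.4] [410. 231.]
rest [454.    1.4 155.3  55.   75.2] [316. 235.]
rest [613.9 287.7 201.8  55.5 -71.4] [223. 179.]
```

View pics/t2.png

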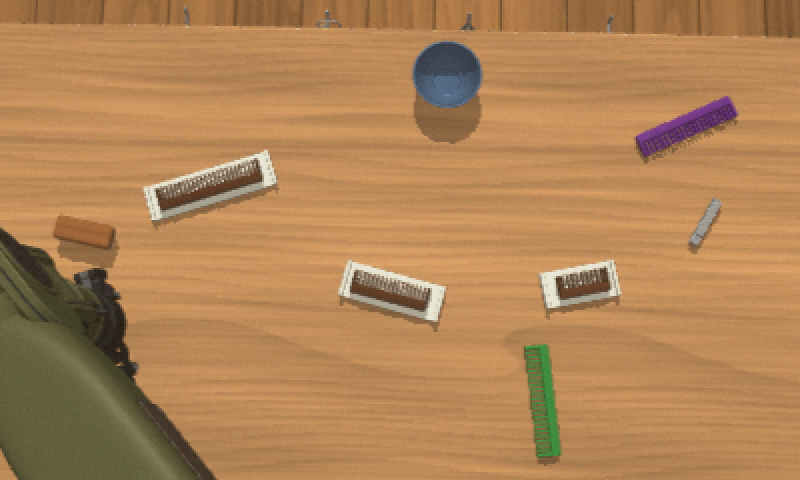

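All three combs are on their rests and the bystanders are in place. The middle one is the least centred, so I'll work out its offset from the close-up pixels.

```bash
python3 - <<'E'
from h import *
def chk(pos,yaw,px):
    m=camera_model("wrist");T=np.eye(4);T[:3,:3]=R.from_euler('xyz',[180,0,yaw],degrees=True).as_matrix();T[:3,3]=pos
    m['T']=T@m['T_tool_cam'];u=np.array([np.cos(np.radians(yaw)),np.sin(np.radians(yaw))])
    v=[cast(m,(325,r),z)[0]@u*1000 for r,z in px];print(np.round(v,1),"comb-rest",(v[2]+v[3]-v[0]-v[1])/2)
chk((.453,.001,.1753),75.2,[(88,.014),(305,.007),(113,.019),(284,.019)])
chk((.453,.001,.1753),75.2,[(88,.014),(297,.014),(113,.019),(284,.019)])
E
python3 - <<'E'
import cv2;i=cv2.imread("pics/t2.png")[240:330,320:640];cv2.imwrite("pics/t2c.png",cv2.resize(i,None,fx=2.4,fy=2.4))
i=cv2.imread("pics/w6.png")[80:310,270:375];cv2.imwrite("pics/w6c.png",cv2.resize(i,None,fx=2.5,fy=2.5,interpolation=2))
E
```

```text
[193.7  35.5 178.8  60.2] comb-rest 4.8855593437281115
[193.7  46.7 178.8  60.2] comb-rest -0.6994712793953397
```

View pics/w6c.png

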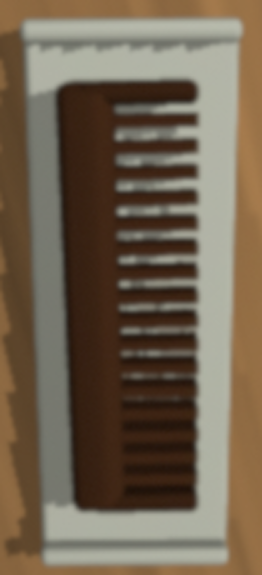

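Run:
```python
from h import *
for z in(.1753,):
    m=camera_model("wrist");T=np.eye(4);T[:3,:3]=R.from_euler('xyz',[180,0,75.2],degrees=True).as_matrix();T[:3,3]=(.453,.001,z)
    m['T']=T@m['T_tool_cam'];u=np.array([np.cos(np.radians(75.2)),np.sin(np.radians(75.2))])
    v=[cast(m,(325,r),h)[0]@u*1000 for r,h in((88,.014),(304.5,.014),(112.5,.02),(283.5,.02))]
    print(np.round(v,1),"rest",v[0]-v[1],"comb",v[2]-v[3],"off",(v[2]+v[3]-v[0]-v[1])/2)
```

```text
[193.7  40.4 179.2  61.2] rest 153.3619695849404 comb 117.98800209305705 off 3.0990586566260383
```

The middle comb is 3 mm off centre along its rest. There is ample time, so I'll re-grip it and shift it.

>>> drive_tool(
  plan=[
    {"tx":0.09,"ty":-0.3355,"tz":-0.18,"rx":0.0,"ry":0.0,"rz":-0.583,"fingers":1.0},
    {"tx":0.09,"ty":-0.3355,"tz":-0.18,"rx":0.0,"ry":0.0,"rz":-0.583,"fingers":1.0},
    {"tx":0.09,"ty":-0.3355,"tz":-0.18,"rx":0.0,"ry":0.0,"rz":-0.583,"fingers":1.0},
    {"tx":0.09,"ty":-0.3355,"tz":-0.18,"rx":0.0,"ry":0.0,"rz":-0.583,"fingers":1.0},
    {"tx":0.09,"ty":-0.3355,"tz":-0.18,"rx":0.0,"ry":0.0,"rz":-0.583,"fingers":1.0},
    {"tx":0.09,"ty":-0.3355,"tz":-0.18,"rx":0.0,"ry":0.0,"rz":-0.583,"fingers":1.0},
    {"tx":0.09,"ty":-0.3355,"tz":-0.18,"rx":0.0,"ry":0.0,"rz":-0.583,"fingers":1.0},
    {"tx":0.09,"ty":-0.3355,"tz":-0.18,"rx":0.0,"ry":0.0,"rz":-0.583,"fingers":1.0},
    {"tx":0.09,"ty":-0.3355,"tz":-0.18,"rx":0.0,"ry":0.0,"rz":-0.583,"fingers":1.0},
    {"tx":0.09,"ty":-0.3355,"tz":-0.18,"rx":0.0,"ry":0.0,"rz":-0.583,"fingers":1.0},
    {"tx":0.09,"ty":-0.3355,"tz":-0.18,"rx":0.0,"ry":0.0,"rz":-0.583,"fingers":1.0},
    {"tx":0.09,"ty":-0.3355,"tz":-0.18,"rx":0.0,"ry":0.0,"rz":-0.583,"fingers":1.0},
  ],
)

```text
clock: 16.48
position: [0.4535, 0.0025, 0.145]
eef_rot: [-179.9, 0.0, 75.0]
force: [-0.4, 0.6, -0.3]
width: 0.0857
grasp_force: 0.0
```

>>> drive_tool(
  plan=[
    {"tx":0.0,"ty":0.0,"tz":-0.03,"rx":0.0,"ry":0.0,"rz":0.0,"fingers":0.8},
    {"tx":0.0,"ty":0.0,"tz":-0.05,"rx":0.0,"ry":0.0,"rz":0.0,"fingers":0.7},
    {"tx":0.0,"ty":0.0,"tz":-0.057,"rx":0.0,"ry":0.0,"rz":0.0,"fingers":0.6},
    {"tx":0.0,"ty":0.0,"tz":-0.061,"rx":0.0,"ry":0.0,"rz":0.0,"fingers":0.6},
    {"tx":0.0,"ty":0.0,"tz":-0.061,"rx":0.0,"ry":0.0,"rz":0.0,"fingers":0.2},
    {"tx":0.0,"ty":0.0,"tz":-0.061,"rx":0.0,"ry":0.0,"rz":0.0,"fingers":0.2},
    {"tx":0.0,"ty":0.0,"tz":-0.061,"rx":0.0,"ry":0.0,"rz":0.0,"fingers":0.2},
    {"tx":0.0,"ty":0.0,"tz":-0.061,"rx":0.0,"ry":0.0,"rz":0.0,"fingers":0.2},
    {"tx":0.0,"ty":0.0,"tz":-0.061,"rx":0.0,"ry":0.0,"rz":0.0,"fingers":0.2},
  ],
  squeeze=30,
)

```text
clock: 17.23
position: [0.4543, 0.0036, 0.0856]
eef_rot: [179.9, -0.0, 75.1]
force: [0.2, 0.1, 0.2]
width: 0.0345
grasp_force: 29.9
```

Lifting 4 mm, shifting −3 mm along the axis, lowering and releasing.

>>> drive_tool(
  plan=[
    {"tx":0.0,"ty":0.0,"tz":0.004,"rx":0.0,"ry":0.0,"rz":0.0,"fingers":0.2},
    {"tx":-0.0008,"ty":-0.003,"tz":0.004,"rx":0.0,"ry":0.0,"rz":0.0,"fingers":0.2},
    {"tx":-0.0008,"ty":-0.003,"tz":0.004,"rx":0.0,"ry":0.0,"rz":0.0,"fingers":0.2},
    {"tx":-0.0008,"ty":-0.003,"tz":0.0,"rx":0.0,"ry":0.0,"rz":0.0,"fingers":0.2},
    {"tx":-0.0008,"ty":-0.003,"tz":0.0,"rx":0.0,"ry":0.0,"rz":0.0,"fingers":0.2},
    {"tx":-0.0008,"ty":-0.003,"tz":0.0,"rx":0.0,"ry":0.0,"rz":0.0,"fingers":0.45},
    {"tx":-0.0008,"ty":-0.003,"tz":0.0,"rx":0.0,"ry":0.0,"rz":0.0,"fingers":0.6},
    {"tx":-0.0008,"ty":-0.003,"tz":0.0,"rx":0.0,"ry":0.0,"rz":0.0,"fingers":0.75},
    {"tx":-0.0008,"ty":-0.003,"tz":0.0,"rx":0.0,"ry":0.0,"rz":0.0,"fingers":0.8},
    {"tx":-0.0008,"ty":-0.003,"tz":0.03,"rx":0.0,"ry":0.0,"rz":0.0,"fingers":0.8},
    {"tx":-0.0008,"ty":-0.003,"tz":0.06,"rx":0.0,"ry":0.0,"rz":0.0,"fingers":1.0},
    {"tx":-0.0008,"ty":-0.003,"tz":0.09,"rx":0.0,"ry":0.0,"rz":0.0,"fingers":1.0},
  ],
)

```text
clock: 18.23
position: [0.4521, 0.0005, 0.1753]
eef_rot: [-179.9, 0.0, 75.1]
force: [0.0, -0.3, 0.0]
width: 0.0851
grasp_force: 0.0
```

Run:
```python
from h import *
for k in range(6): m,i=cam("wrist")
cv2.imwrite("pics/w9.png",i); print(observe()['position'],observe()['clock'])
for o in find(m,i,zc=.02,zr=.014,amin=1500): print(o[0],np.round(o[1:6],1),o[6].round())
```

```text
[0.45210049 0.00052035 0.17399   ] 18.5333
comb [430.2 -87.5 488.7 123.9 -19.6] [295. 322.]
comb [454.2   0.6 118.3  34.9  75.9] [328. 181.]
comb [424.3  11.  143.7  11.2  75.7] [278. 195.]
rest [455.9   2.  138.8  52.2  75.8] [341. 193.]
```

View pics/w9.png

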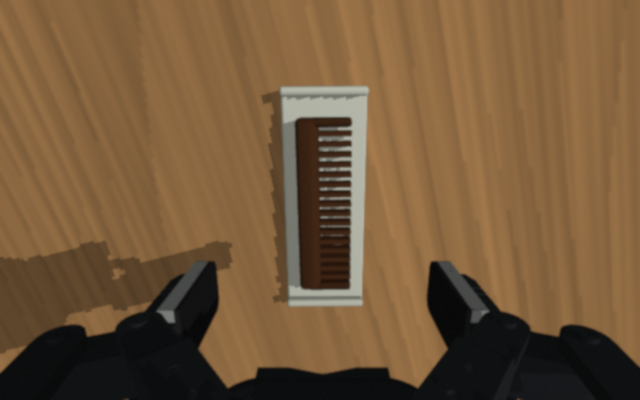

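The middle comb is now centred on its rest (comb rows 118-289, rest rows 87-306, about (454,1)). Nothing is touching it, so I'm handing in.

```bash
python3 -c "
from rig import *
print(close_job())"
```

```text
the job is handed in; nothing more can be done
None
```

All three combs are on the rests of their own length, let go and within about 2 mm of centre, the bystanders were not touched, and the job was handed in at about 18.5 s of the 77 s allowed.

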